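# Roll the peg-kit box under the hopper and hold the spring gate open at the mark

## Task

Push the open clear kit box along the roller track, fully home against the stop in the blue bay under the hopper's spout. Only then take the black upright handle of the hopper's spring-return gate, pull it straight out until its yellow pointer lines up with the orange mark, and finish still gripping it there without letting go, because the spring shuts the gate when released. Keep the box upright and home in the bay, do not shift the orange mark, and leave the other things on the counter alone.

Things in the scene. Friction and masses are not known exactly. Their poses are not given: they have to be found in the camera images.
- station: (all sizes here in mm) fixed station in one piece (roller track, bay, hopper), turned differently each time (yaw -0.25 to 0.1). Origin on the counter under the bay's middle; y runs along the track to the stop and hopper, z up, -x side faces the robot. Ten free rollers, tops 40 above the counter, from y -277 to 71; side guides 118 apart inside, 8 thick, tops 52 (56 at the bay's blue strips)
- hopper (a point): top centre of the hopper, station x 5, y 143, 150 above the counter: blue base and clear bin of orange runners, 110 (x) by 120 (y). Blue end stop in front of it, face at station y 75, 78 high. Steel spout overhangs the bay from the hopper back to station y 38, x -32 to 42, 108 to 137 above the counter. Guide bar and white rule bar stick out of the hopper's -x face to station x -220
- bay (a point): where the middle of the box's underside lies when the box is home against the stop: station x 0, y 0, 40 above the counter; axes as the station's
- kit_box: loose clear box, black rim, 110 (x) by 150 (y, along the track) by 60 high, 0.3 to 0.6 kg. Lid laid back over its +x side, nearly level, to x 172, 98 above the underside. Origin: centre of the underside, 40 above the counter on the rollers (rim 100). Axes as the station's, 4 clearance to each guide; starts 100 to 190 short of home. Rolls with about 1 N, stops when not pushed
- gate (a joint): how far the gate is pulled out, m: 0 shut, grows as the handle moves along the station's -x, limit 0.100. The spring pulls back with 4 N at 0, rising 0.8 N per 10 mm; let go, it shuts
- gate_grip (a point): grip point on the gate's black upright handle, a post 18 (x) by 30 (y) standing 65 above the steel gate blade (blade top 69, handle top 134 above the counter); the point is on its axis, 20 below its top, 114 above the counter. Gate shut: at station x -110, y 140, 60 in front of the hopper. Axes as the station's
- gate_pointer (a point): tip of the small yellow pointer (5 wide in x) sticking out of the gate towards +y at the handle's foot, 69 above the counter; same station x as the handle's axis
- mark (a joint): where the orange mark stands on the white rule bar, m: the pointer is level with it when joint gate equals this value; 0.035 to 0.065, differs each time. Stiff (8 N), not to be moved
- mark_top (a point): top centre of the orange mark, a block 6 (x) by 24 (y) by 12 high on the white rule bar (bar top 50, mark top 62 above the counter), 46 to the +y side of the handle's axis; axes as the station's
- v_peg0: bystander, loose: orange aluminium V-section tent peg 180 long (its x axis), 25 wide, 14 high, lying on the counter; origin under its middle. Leave alone
- v_peg1: bystander, loose: orange aluminium V-section tent peg 180 long (its x axis), 25 wide, 14 high, lying on the counter; origin under its middle. Leave alone
- v_peg2: bystander, loose: orange aluminium V-section tent peg 180 long (its x axis), 25 wide, 14 high, lying on the counter; origin under its middle. Leave alone
- mallet: bystander, loose: hardwood mallet lying down, head 70 by 120 by 60 high, handle 24 thick reaching 235 along -x from the origin (under the head's centre). Leave alone
- hook_puller: bystander, loose: steel hook puller lying flat, 180 long (x), T-handle 100 wide at its -x end, 12 high; origin under its middle. Leave alone
- jar: bystander, loose: closed glass jar, 80 diameter, 110 high; origin under its centre. Leave alone
- mug: bystander, loose: blue mug, 82 diameter, 90 high, handle to its +y; origin under its centre. Leave alone

How it is judged:
By the outcome, as a careful person would: the job done as asked, in the order asked, and still so for the second after the job is handed in, while the arm keeps its last pose, push and grip.
It also fails if it takes over 51 s, if anything falls off the work surface, if the arm or the gripper's body presses on something with over 40 N, if the wrist force passes 120 N, or if a joint passes its speed limit or range.

## Robot

A 7-joint arm with a two-finger parallel gripper is mounted at the origin on the work surface. World frame = base frame: x ahead of the robot, y to its left, z up, the work surface at z = 0. Lengths are in mm, angles in rad, forces in N, time in s.
With the tool pointing down it reaches from about 400 to 875 mm from the base axis. Payload 4.4 kg.
Tool frame: the origin (TCP) lies midway between the tips of the shut fingers; the grasp point (between the pads) lies ctrl.grip_depth behind it (ctrl.grip_depth is the distance from the TCP to the grasp point, in mm); z points along the fingers, y is the line along which they close (so a half turn about z gives the same grasp; the last joint's range is limited). The gripper opens to 85 mm and grips with 20 to 120 N. Pads are 22 mm wide; open, the fingers measure 114 mm over their backs; the gripper's body (76 mm by 85 mm) begins 54 mm behind the grasp point. The pads swing forward as they close: fully open they stand 13 mm farther back than shut.
Start: joints at [-1.31, 0.628, 0.038, 1.517, -0.027, 0.996, -0.02], TCP at [208.636, 615.621, 231.313] pointing down, gripper open.
Joint ranges: [-3.06, 3.06], [-0.37, 2.12], [-1.25, 1.32], [0.18, 2.47], [-1.1, 4.24], [0.23, 1.98], [-2.94, 2.94]. Speed limits (rad/s): [2.57, 2.57, 3.14, 3.14, 3.14, 3.14, 3.14].

## Interface

Orientations are given as [roll, pitch, yaw] about the fixed x, y, z axes, in that order (R = Rz(yaw) Ry(pitch) Rx(roll)).
In Python, from cell import ctrl gives the robot as it stands.
- The arm moves only by the tool carry_out, never from a script. Its argument "deltas" is one flat list of numbers, 7 for each row, row after row: the turn, a rotation vector about the tool's x, y, z in degrees, then the shift along the tool's x, y, z in m, then the closure, from -1 (fully open) to 1 (shut). In form: [wx, wy, wz, dx, dy, dz, claw, wx, wy, wz, dx, dy, dz, claw, ...]. A call has 1 to 12 rows; each row shifts and turns the commanded pose from where the row before left it, along the tool's axes as they then stand; what a row does not reach is not made up. A row lasts 1/8 s, in which the tool goes at most 62.5 mm and 10.7 degrees, less where a joint would pass 70% of its speed; a pose out of reach is approached as far as the arm can. A call with a gripper value outside its range is refused whole. The fingers move at their own pace and stop on an object; the grip force is fixed at half the most. Time passes only in rows, so rows that do not move let the fingers close. It gives the time, the measured TCP pose, the force, the opening and the grip force at its end, in the units of the state.
- ctrl.read_state(): the state, without advancing time (a new reading comes with each control period).
- ctrl.get_image(name): name is "scene" or "top" or "wrist"; returns the picture (384x512x3 uint8, red, green, blue); there is no depth.
- ctrl.calibration(name): a dict with "mtx" (3x3 intrinsics, pixels), "distortion" ([k1, k2, p1, p2, k3] as OpenCV has them; the pictures are not rectified), "R" (3x3) and "t" (3): a world point X has camera coordinates R X + t. Camera axes: x right, y down, z forward; pixel columns grow to the right and rows downward; lengths in mm; the calibration is good to about 2 mm. A picture is of the moment at which its call begins: read the wrist's pose just before it. calibration takes no time and is no camera call; for the wrist camera it gives the pose at the moment of the call.
- ctrl.finish_job(): hands the job in; it is judged then, once.
The state is a dict: "clock": time; "qpos": joint angles; "qd": joint speeds; "tau": joint torques, N m; "eef_pos": TCP position; "tool_rot": TCP orientation; "force": force on the tool from outside, world axes, zero at the start; "torque": the same for the moment, N m; "width": finger opening in mm; "gripper_force": force on a finger pad.
Only numpy, scipy, OpenCV 4.12 (cv2) and the standard library are available. Lean on these libraries where they do the work, as an engineer would, in place of code of your own. Each camera call takes 0.05 s, during which the arm holds its last target. There are 200 camera calls.

## Working session

There is one attempt and no reset: what is moved stays moved. The work goes in short steps, Python scripts to look and compute and a tool call to move; the robot and the scene stay as the last step left them, time stands still between calls to the robot, and variables do not carry over. Pictures are saved under pics/ and viewed, at most 10 in all, crops included, and the job is handed in when it is done.

Besides the shell and the picture viewer there is one more tool, called after "Call:" as name(argument=value, ...), one argument or row to a line, values as JSON. carry_out: Moves the arm, as the interface text tells. Its arguments: {"type":"object","properties":{"deltas":{"type":"array"}},"required":["deltas"]}

```bash
mkdir -p pics; ls; python3 - <<'E'
from cell import ctrl
import cv2
for n in ("scene","top"):
    im=ctrl.get_image(n); cv2.imwrite(f"pics/{n}0.png",cv2.resize(im[:,:,::-1],(800,600),interpolation=cv2.INTER_CUBIC))
    cv2.imwrite(f"{n}_raw.png",im[:,:,::-1])
    c=ctrl.calibration(n); print(n,c)
s=ctrl.read_state(); print(s, ctrl.grip_depth)
E
```

```text
pics
scene {'mtx': array([[417.77830375,   0.        , 256.47020835],
       [  0.        , 417.77830375, 195.82549457],
       [  0.        ,   0.        ,   1.        ]]), 'distortion': array([-0.15587543,  0.        ,  0.        ,  0.        ,  0.        ]), 'R': array([[ 0.79859101,  0.60166783, -0.01575503],
       [ 0.38457618, -0.53023247, -0.75561544],
       [-0.46298333,  0.59736869, -0.65482599]]), 't': array([-407.37465041, -110.68092452, 1789.76765688])}
top {'mtx': array([[415.16383046,   0.        , 251.57589855],
       [  0.        , 415.16383046, 194.3176054 ],
       [  0.        ,   0.        ,   1.        ]]), 'distortion': array([-0.04766493,  0.        ,  0.        ,  0.        ,  0.        ]), 'R': array([[ 0.01045817, -0.99991758,  0.00744653],
       [-0.98974693, -0.01141208, -0.14237552],
       [ 0.14244877, -0.00588119, -0.9897847 ]]), 't': array([   9.53911039,  512.92386764, 1465.52887113])}
{'clock': 0.1, 'qpos': array([-1.30978375,  0.62924792,  0.03843195,  1.51822714, -0.02695389,
        0.9962955 , -0.02000809]), 'qd': array([ 9.23996703e-05, -1.90771037e-03, -5.25867491e-04, -4.38102607e-03,
       -7.26918608e-04, -1.00468192e-04,  5.70973305e-04]), 'tau': array([ 2.52424070e-03, -5.64526141e+01,  1.23023551e+00, -1.93972671e+01,
        1.12576669e-02,  5.44898750e-03, -2.80533629e-05]), 'eef_pos': array([208.47067582, 615.09699477, 230.49758948]), 'tool_rot': array([-3.13993297e+00,  4.65476912e-05,  2.81480840e+00]), 'force': array([ 1.21423057, -0.46255023,  0.19823918]), 'torque': array([ 0.01214731, -0.02482478,  0.02869094]), 'gripper_force': 0.0, 'width': 85.59272495666727} 18.700000000000003
```

View pics/scene0.png

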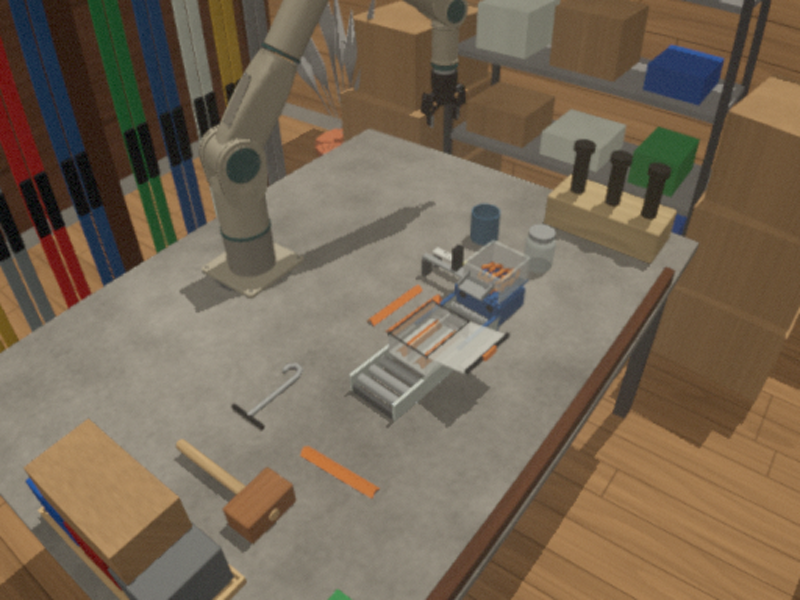

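View pics/top0.png

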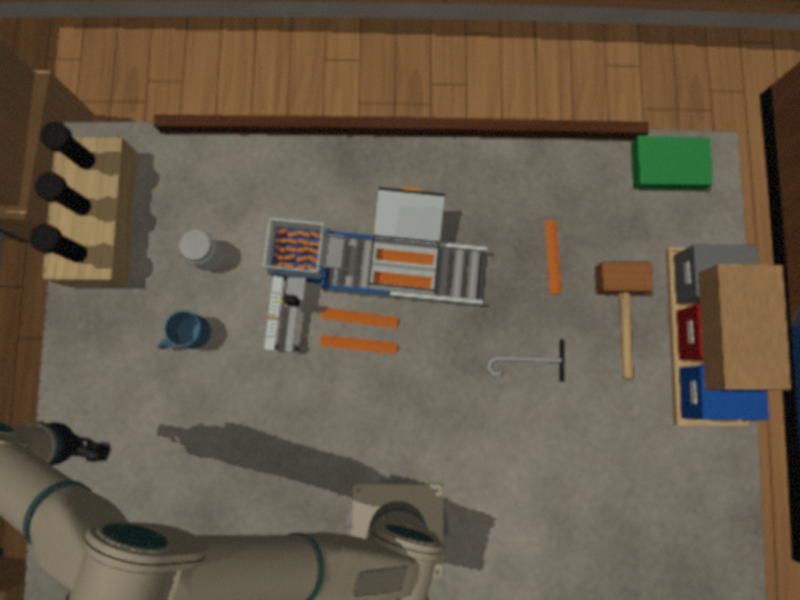

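Scene: station at top-image (265–490, 215–350 in 800×600), hopper on the left, box about mid-track, mug, jar and pegs nearby. I'll crop it for a measurement.

```bash
cat > h.py <<'E'
import numpy as np, cv2
def ray(c,uv):
    p=cv2.undistortPoints(np.array([[uv]],float),c["mtx"],c["distortion"])[0,0]
    R=np.array(c["R"]);d=R.T@np.array([p[0],p[1],1]); o=-R.T@np.array(c["t"]); return o,d/np.linalg.norm(d)
def plane(c,uv,z):
    o,d=ray(c,uv); return o+d*(z-o[2])/d[2]
def tri(rs):
    A=np.zeros((3,3));b=np.zeros(3)
    for o,d in rs:
        M=np.eye(3)-np.outer(d,d);A+=M;b+=M@o
    return np.linalg.solve(A,b)
def proj(c,P):
    return cv2.projectPoints(np.array(P,float).reshape(-1,3),cv2.Rodrigues(np.array(c["R"]))[0],np.array(c["t"],float),c["mtx"],np.array(c["distortion"]))[0].reshape(-1,2)
E
python3 - <<'E'
import cv2
a=cv2.imread("top_raw.png")[115:230,165:325]; cv2.imwrite("pics/topc.png",cv2.resize(a,None,fx=5,fy=5,interpolation=cv2.INTER_CUBIC))
E
```

```text
(no output)
```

View pics/topc.png

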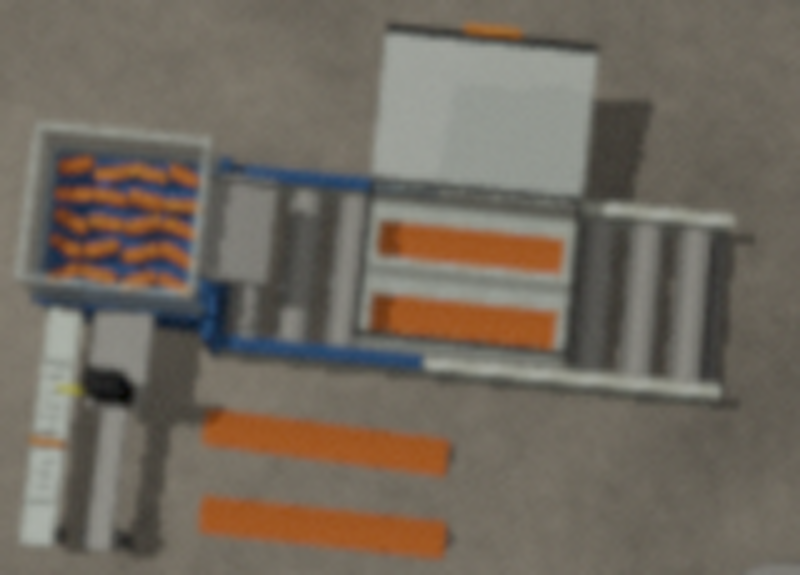

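```bash
python3 - <<'E'
from cell import ctrl
from h import *
from scipy.optimize import least_squares
c=ctrl.calibration("top")
r=lambda u,v:((u+.5)/5-.5+165,(v+.5)/5-.5+115)
obs=[(38,122,60,203,150),(212,137,60,83,150),(196,300,-50,83,150),(15,282,-50,203,150),(112,378,-110,140,134)]
lin=[(610,210,63,52),(735,219,63,52),(440,365,-63,52),(718,390,-63,52)]
def S(p,P): 
    a=p[2];d=P[:2]-p[:2];return np.array([d[0]*np.cos(a)+d[1]*np.sin(a),-d[0]*np.sin(a)+d[1]*np.cos(a)])
def f(p):
    e=[]
    for u,v,x,y,z in obs: e+=list(S(p,plane(c,r(u,v),z))-[x,y])
    for u,v,x,z in lin: e.append(S(p,plane(c,r(u,v),z))[0]-x)
    return e
s=least_squares(f,[500,100,-.1],loss='soft_l1',x_scale=[100,100,.1]);p=s.x
print(p,np.round(f(p),1))
for n,u,v,z in [("rearL",575,205,100),("rearR",570,360,100),("frontL",368,195,100),("frontR",358,335,100),("mark",46,441,62),("pointer",62,390,69),("lid",390,30,138),("lid",597,45,138),("peg",205,410,10),("peg",450,440,10)]: print(n,S(p,plane(c,r(u,v),z)).round(1),plane(c,r(u,v),z).round(1))
a=p[2]
W=lambda x,y:(p[:2]+[x*np.cos(a)-y*np.sin(a),x*np.sin(a)+y*np.cos(a)]).round(1)
print("pushstart",W(0,-280),"pushend",W(0,-80),"handle",W(-110,140))
from scipy.spatial.transform import Rotation as Ro
w=ctrl.calibration("wrist");st=ctrl.read_state();R=Ro.from_euler("xyz",st["tool_rot"]).as_matrix()
Cw=-w["R"].T@w["t"];print("cam in tool",R.T@(Cw-st["eef_pos"]),(R.T@w["R"].T).round(3),w["mtx"][0,0])
print(R.round(3))
E
```

```text
[ 6.06076934e+02  9.13297263e+01 -8.50832488e-02] [ 0.9  0.2  1.8  0.8 -1.6 -1.1 -1.   1.9  2.4 -5.4 -1.6  0.7 -1.1  0.1]
rearL [  50.8 -169.1] [642.3 -81.5 100. ]
rearR [ -59.6 -175.1] [531.9 -78.1 100. ]
frontL [ 43.8 -23.6] [647.7  64.1 100. ]
frontR [-56.3 -26.7] [547.8  69.5 100. ]
mark [-147.   187.7] [475.6 290.9  62. ]
pointer [-110.5  179.5] [511.2 279.6  69. ]
lid [152.8 -28.9] [755.9  49.6 138. ]
lid [ 156.2 -172.6] [747. -94. 138.]
peg [-107.4   83.9] [506.2 184.1  10. ]
peg [-112.2  -97.6] [486.    3.6  10. ]
pushstart [ 582.3 -187.7] pushend [599.3  11.6] handle [508.4 240.2]
cam in tool [  69.25117212   -1.01085992 -142.74914605] [[-0.    -0.962 -0.272]
 [ 1.     0.    -0.001]
 [ 0.001 -0.272  0.962]] 299.69885074049853
[[-0.947  0.321 -0.   ]
 [ 0.321  0.947 -0.002]
 [-0.    -0.002 -1.   ]]
```

Call:
carry_out(
  deltas=[0,0,9.53,0,0,0,0.2,0,0,9.53,0,0,0,0.2,0,0,9.53,0,0,0,0.2,0,0,9.53,0,0,0,0.2,0,0,9.53,0,0,0,0.2,0,0,9.53,0,0,0,0.2,0,0,9.53,0,0,0,0.2,0,0,9.53,0,0,0,0.2],
)

```text
clock: 1.1
eef_pos: [208.4, 615.3, 230.8]
tool_rot: [-3.141, 0.001, 1.479]
force: [0.4, 0.3, 0.3]
width: 34.0
gripper_force: 0.0
```

Call:
carry_out(
  deltas=[0,0,0,-0.034,0.031,0,1,0,0,0,-0.034,0.031,0,1,0,0,0,-0.034,0.031,0,1,0,0,0,-0.034,0.031,0,1,0,0,0,-0.034,0.031,0,1,0,0,0,-0.034,0.031,0,1,0,0,0,-0.034,0.031,0,1,0,0,0,-0.034,0.031,0,1,0,0,0,-0.034,0.031,0,1,0,0,0,-0.034,0.031,0,1,0,0,0,0,0,0,1,0,0,0,0,0,0,1],
)

```text
clock: 2.6
eef_pos: [487.4, 250.5, 230.9]
tool_rot: [-3.14, -0.0, 1.484]
force: [-0.1, 0.4, -1.1]
width: -0.5
gripper_force: 0.0
```

```bash
cat >> h.py <<'E'
def snap(n):
    from cell import ctrl
    import pickle
    c=ctrl.calibration("wrist"); im=ctrl.get_image("wrist")[:,:,::-1]
    pickle.dump(c,open(n+".pkl","wb")); cv2.imwrite(n+"_raw.png",im); return im
E
python3 - <<'E'
from h import *
from cell import ctrl
a=snap("w1"); s=ctrl.read_state();print(s["clock"],s["eef_pos"],s["tool_rot"],s["width"])
cv2.imwrite("pics/w1.png",cv2.resize(a,(800,600),interpolation=cv2.INTER_CUBIC))
E
```

```text
2.65 [487.07557196 251.20821913 230.94008607] [-3.14022643e+00 -3.69336528e-04  1.48572989e+00] 0.13727712843757334
```

View pics/w1.png

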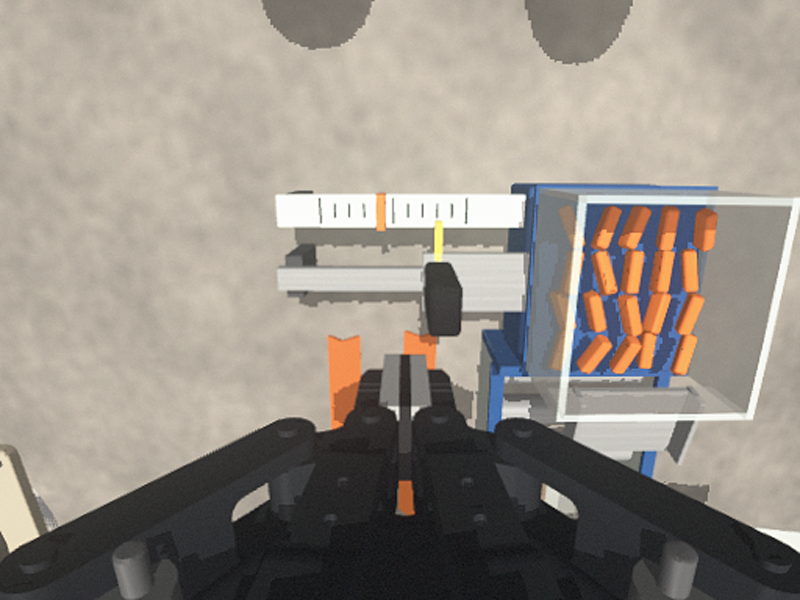

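The wrist view shows the mark at about (381,211), the pointer at (438,225), and the handle top at about (452,305). Next I'll take a second view for height.

Call:
carry_out(
  deltas=[0,0,0,-0.03,0.02,0,1,0,0,0,-0.03,0.02,0,1,0,0,0,0,0.02,0,1,0,0,0,0,0,0,1,0,0,0,0,0,0,1],
)

```text
clock: 3.28
eef_pos: [541.2, 186.7, 230.9]
tool_rot: [-3.14, -0.0, 1.487]
force: [0.1, 0.7, 0.5]
width: 0.3
gripper_force: 0.0
```

```bash
python3 - <<'E'
from h import *
from cell import ctrl
b=snap("w2"); a=cv2.imread("w1_raw.png"); s=ctrl.read_state();print(s["clock"],s["eef_pos"])
k=dict(fx=5,fy=5,interpolation=cv2.INTER_CUBIC)
A=a[115:220,170:330]; 
B=b[50:220,100:330]
cv2.imwrite("pics/w12.png",np.vstack([cv2.resize(a[118:220,200:330],(520,408)[::1],interpolation=cv2.INTER_CUBIC)]))
cv2.imwrite("pics/w2.png",cv2.resize(b,(800,600),interpolation=cv2.INTER_CUBIC))
E
```

```text
3.325 [541.20173224 186.5414962  230.9800672 ]
```

View pics/w2.png

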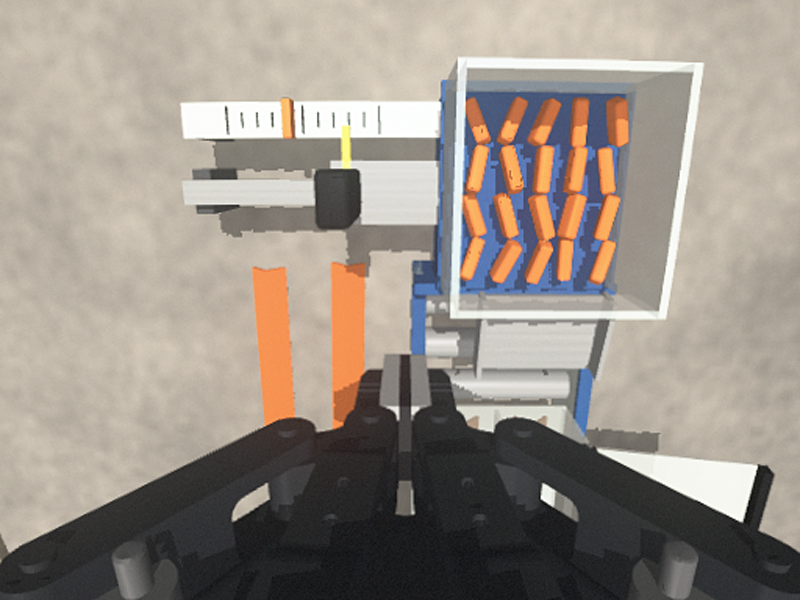

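Second view: mark at about (288,117), pointer tip at (346,126), handle top about (333,198), hopper rim corners (458,58), (704,64), (665,319), (450,317).

```bash
python3 - <<'E'
from h import *
import pickle
from scipy.optimize import least_squares
c1,c2=[pickle.load(open(n+".pkl","rb")) for n in("w1","w2")]
def seg(n,box,lo,hi):
    im=cv2.imread(n+"_raw.png");x0,y0,x1,y1=[int(v/1.5625) for v in box]
    h=cv2.cvtColor(im,cv2.COLOR_BGR2HSV)[y0:y1,x0:x1];m=cv2.inRange(h,lo,hi);ys,xs=np.nonzero(m)
    return xs+x0,ys+y0
O=((5,140,90),(19,255,255));Y=((22,120,90),(35,255,255))
for n,bm,by in(("w1",(360,180,400,240),(420,210,455,265)),("w2",(265,85,310,150),(325,115,365,170))):
    for nm,b,t in(("mark",bm,O),("ptr",by,Y)):
        xs,ys=seg(n,b,*t);print(n,nm,len(xs),xs.mean().round(2),ys.mean().round(2),xs.min(),xs.max(),ys.min(),ys.max(),[ (int(y),int(xs[ys==y].min()),int(xs[ys==y].max())) for y in sorted(set(ys))[::5]])
q=lambda u,v:((u+.5)/1.5625-.5,(v+.5)/1.5625-.5)
T=lambda a,b:tri([ray(c1,q(*a)),ray(c2,q(*b))])
P={"barend_a":((276,194),(182,103)),"barend_b":((278,228),(182,138)),"ptrtip":((438,222),(346,125)),"ptrbase":((438,258),(346,168)),
"h_tl":((440,263),(317,172)),"h_tr":((457,274),(358,172)),"h_br":((461,334),(356,227)),
"hop_bl":((557,419),(450,317)),"hop_tl":((578,196),(458,58)),"hop_br":((752,418),(665,319))}
p=np.array([606.08,91.33,-.0851])
def S(P): 
    a=p[2];d=P[:2]-p[:2];return np.array([d[0]*np.cos(a)+d[1]*np.sin(a),-d[0]*np.sin(a)+d[1]*np.cos(a),P[2]])
for k,(a,b) in P.items(): t=T(a,b);print(k,t.round(1),S(t).round(1))
E
```

```text
w1 mark 110 243.09 134.68 241 245 124 146 [(124, 241, 245), (129, 241, 245), (134, 241, 245), (139, 241, 245), (144, 242, 245)]
w1 ptr 96 280.08 151.83 278 282 142 161 [(142, 279, 282), (147, 278, 282), (152, 278, 282), (157, 278, 282)]
w2 mark 151 183.47 75.01 180 187 63 88 [(63, 180, 185), (68, 181, 187), (73, 181, 187), (78, 181, 185), (83, 181, 187), (88, 184, 185)]
w2 ptr 50 221.1 91.3 219 224 81 103 [(81, 219, 223), (86, 219, 223), (91, 219, 223), (96, 219, 223), (101, 219, 224)]
barend_a [403.2 307.2  47.5] [-220.5  197.8   47.5]
barend_b [403.2 284.7  56.6] [-218.6  175.4   56.6]
ptrtip [511.5 281.1  68. ] [-110.4  181.1   68. ]
ptrbase [509.1 256.2  65.7] [-110.6  156.1   65.7]
h_tl [503.7 259.5 117.9] [-116.3  158.8  117.9]
h_tr [518.9 252.6  98.1] [-100.5  153.3   98.1]
h_br [517.1 224.4 124.9] [-100.   125.1  124.9]
hop_bl [563.1 179.3 149.5] [-50.3  84.  149.5]
hop_tl [573.1 297.7 150.1] [-50.4 202.9 150.1]
hop_br [673.6 168.2 148. ] [ 60.7  82.3 148. ]
```

Call:
carry_out(
  deltas=[0,0,0,-0.0505,0.0122,0,1,0,0,0,-0.0505,0.0122,0,1,0,0,0,-0.0505,0.0122,0,1,0,0,0,-0.0505,0.0122,0,1,0,0,0,-0.0505,0.0122,0,1,0,0,0,-0.0505,0.0122,0,1,0,0,0,0,0,0,1,0,0,0,0,0,0.05,1,0,0,0,0,0,0.05,1,0,0,0,0,0,0.055,1,0,0,0,0,0,0,1,0,0,0,0,0,0,1],
)

```text
clock: 4.82
eef_pos: [590.5, -122.5, 78.0]
tool_rot: [3.139, 0.0, 1.485]
force: [-0.0, 0.0, 1.3]
width: 0.2
gripper_force: 0.0
```

```bash
cat >> h.py <<'E'
p=np.array([606.08,91.33,-.0851])
def S(P): 
    a=p[2];d=P[:2]-p[:2];return np.array([d[0]*np.cos(a)+d[1]*np.sin(a),-d[0]*np.sin(a)+d[1]*np.cos(a),P[2]]).round(1)
E
python3 - <<'E'
from h import *
from cell import ctrl
b=snap("w3"); s=ctrl.read_state();print(s["clock"],s["eef_pos"],S(s["eef_pos"]),s["force"],s["tool_rot"])
cv2.imwrite("pics/w3.png",b)
E
```

```text
4.875 [ 591.09921899 -122.89238461   78.75016715] [   3.3 -214.7   78.8] [0.34113089 0.02003897 0.28929548] [3.13763822e+00 2.86512069e-04 1.48494709e+00]
```

View pics/w3.png

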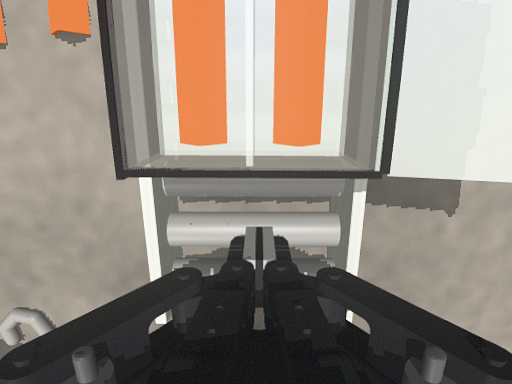

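The box rear rim is at row ~175, cols 122–388, with the fingers centred just behind it. Now I push.

Call:
carry_out(
  deltas=[0,0,0,0.012,-0.002,0,1,0,0,0,0.012,-0.001,0,1,0,0,0,0.008,0,0,1,0,0,0,0.008,0,0,1,0,0,0,0.01,0,0,1,0,0,0,0.01,0,0,1,0,0,0,0.01,0,0,1,0,0,0,0.01,0,0,1,0,0,0,0.01,0,0,1,0,0,0,0.01,0,0,1,0,0,0,0.008,0,0,1,0,0,0,0.006,0,0,1],
)

```text
clock: 6.38
eef_pos: [596.1, -8.6, 76.2]
tool_rot: [-3.141, -0.0, 1.484]
force: [0.5, -1.0, -0.8]
width: 0.1
gripper_force: 0.2
```

Call:
carry_out(
  deltas=[0,0,0,0.005,0,0,1,0,0,0,0.003,0,0,1,0,0,0,0.002,0,0,1,0,0,0,0,0,0,1],
)

```text
clock: 6.88
eef_pos: [597.0, 0.8, 76.2]
tool_rot: [-3.141, -0.0, 1.484]
force: [0.2, -0.1, 0.1]
width: -0.3
gripper_force: 0.0
```

```bash
python3 - <<'E'
from h import *
from cell import ctrl
import pickle
c=pickle.load(open("w3.pkl","rb"))
print("before rear",S(plane(c,(250,175),100)),S(plane(c,(122,178),100)),S(plane(c,(388,175),100)))
b=snap("w4"); s=ctrl.read_state();print(s["clock"],S(s["eef_pos"]),s["force"])
# rear rim row along several columns: dark->profile
g=cv2.cvtColor(b,cv2.COLOR_BGR2GRAY)
for u in(190,320): print(u,g[150:240:2,u])
E
```

```text
before rear [  -1.5 -174.1  100. ] [ -55.  -175.3  100. ] [  55.9 -174.1  100. ]
6.925 [ -1.3 -91.1  76.3] [-0.28401003  0.55812457  0.89230438]
190 [156 160 161 162 160 159 158 158 159 160 159 160 157 156 160 158 154 156
 154 155 154 192 228 229 222 221 194 151 151 148 150 153 152 149 147 142
 143 143 143 144 144 135 110 113  51]
320 [158 160 159 160 158 159 156 159 158 158 159 158 158 156 158 158 158 160
 157 158 160 157 184 230 227 219 218 149 152 151 153 148 151 147 147 146
 144 145 146 144 143 142 123 128  62]
```

Call:
carry_out(
  deltas=[0,0,0,0.002,0,0,1,0,0,0,0.002,0,0,1,0,0,0,0.001,0,0,1,0,0,0,0,0,0,1],
)

```text
clock: 7.42
eef_pos: [597.5, 5.9, 76.3]
tool_rot: [-3.142, -0.0, 1.484]
force: [-0.8, -0.5, -0.4]
width: 0.0
gripper_force: 0.0
```

Call:
carry_out(
  deltas=[0,0,0,0.002,0,0,1,0,0,0,0.001,0,0,1,0,0,0,0,0,0,1],
)

```text
clock: 7.8
eef_pos: [598.2, 7.1, 76.4]
tool_rot: [3.14, 0.002, 1.483]
force: [1.3, -4.5, -0.8]
width: 0.2
gripper_force: 2.6
```

Call:
carry_out(
  deltas=[0,0,0,0.001,0,0,1,0,0,0,0.001,0,0,1,0,0,0,0,0,0,1],
)

```text
clock: 8.18
eef_pos: [598.3, 7.1, 76.5]
tool_rot: [3.14, 0.004, 1.482]
force: [0.6, -8.2, 0.4]
width: 0.3
gripper_force: 4.2
```

Contact with the stop: force is rising and the position is stuck. I'll back off and check.

Call:
carry_out(
  deltas=[0,0,0,-0.004,0,0,1,0,0,0,-0.015,0,0,1,0,0,0,-0.02,0,0,1,0,0,0,0,0,0,1,0,0,0,0,0,0,1],
)

```text
clock: 8.8
eef_pos: [594.5, -28.0, 76.3]
tool_rot: [-3.141, -0.001, 1.484]
force: [-0.3, -0.3, 0.1]
width: -0.1
gripper_force: 0.0
```

```bash
python3 - <<'E'
from h import *
from cell import ctrl
b=snap("w5"); s=ctrl.read_state();print(s["clock"],S(s["eef_pos"]),s["force"])
cv2.imwrite("pics/w5.png",b)
E
```

```text
8.85 [  -1.4 -119.4   76.2] [-0.14310841  0.05406528  0.29053247]
```

View pics/w5.png

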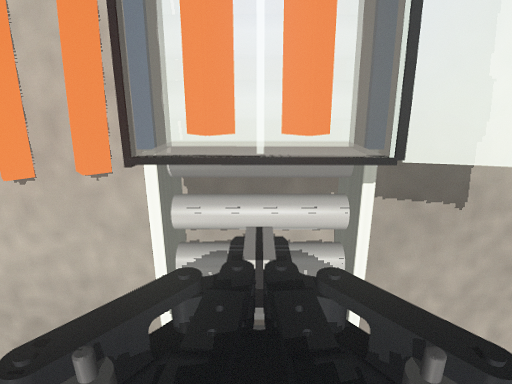

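Rim at row ~163, square in the guides. I'll check its y and move above the handle with the gripper part-open.

Call:
carry_out(
  deltas=[0,0,0,0,0,-0.05,0.1,0,0,0,0,0,-0.05,0.1,0,0,0,0,0,-0.055,0.1,0,0,0,0.043,-0.018,0,0.1,0,0,0,0.043,-0.018,0,0.1,0,0,0,0.043,-0.018,0,0.1,0,0,0,0.043,-0.018,0,0.1,0,0,0,0.043,-0.018,0,0.1,0,0,0,0.044,-0.018,0,0.1,0,0,0,0,0,0,0.1,0,0,0,0,0,0,0.1],
)

```text
clock: 10.22
eef_pos: [509.2, 239.1, 231.3]
tool_rot: [3.142, 0.001, 1.485]
force: [0.6, -1.4, 0.6]
width: 38.0
gripper_force: 0.0
```

```bash
python3 - <<'E'
from h import *
from cell import ctrl
import pickle
c=pickle.load(open("w5.pkl","rb"))
for u,v in((132,164),(260,162.5),(395,162.5)):print("rear",S(plane(c,(u,v),100)))
b=snap("w6"); s=ctrl.read_state();print(s["clock"],S(s["eef_pos"]),s["tool_rot"],s["width"])
cv2.imwrite("pics/w6.png",b)
E
```

```text
rear [-53.3 -74.5 100. ]
rear [ -1.3 -74.1 100. ]
rear [ 53.6 -74.1 100. ]
10.275 [-108.6  138.1  231.4] [3.14128659e+00 6.91000906e-04 1.48325712e+00] 38.54980220862484
```

View pics/w6.png

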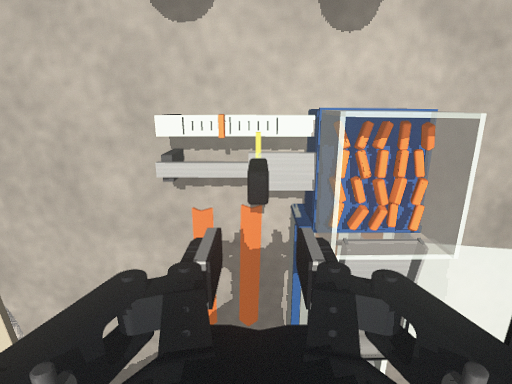

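Call:
carry_out(
  deltas=[0,0,0,0.002,-0.0015,0.04,0.1,0,0,0,0,0,0.04,0.1,0,0,0,0,0,0.03,0.1,0,0,0,0,0,0.026,0.1,0,0,0,0,0,0,0.1,0,0,0,0,0,0,0.1],
)

```text
clock: 11.02
eef_pos: [509.1, 240.5, 96.2]
tool_rot: [3.14, -0.0, 1.483]
force: [0.8, -0.1, -0.1]
width: 38.6
gripper_force: 0.0
```

Call:
carry_out(
  deltas=[0,0,0,0,0,0,1,0,0,0,0,0,0,1,0,0,0,0,0,0,1,0,0,0,0,0,0,1,0,0,0,0,0,0,1,0,0,0,0,0,0,1],
)

```text
clock: 11.78
eef_pos: [508.5, 241.4, 96.7]
tool_rot: [3.14, -0.001, 1.484]
force: [-1.7, -0.5, 7.2]
width: 17.3
gripper_force: 59.5
```

```bash
cat > m.py <<'E'
from h import *
from cell import ctrl
import sys,pickle
n=sys.argv[1]; b=snap(n); c=pickle.load(open(n+".pkl","rb")); s=ctrl.read_state()
print(s["clock"],S(s["eef_pos"]),s["tool_rot"],s["width"],s["force"],s["gripper_force"])
h=cv2.cvtColor(b,cv2.COLOR_BGR2HSV)
def st(x,y,z): a=p[2];return [p[0]+x*np.cos(a)-y*np.sin(a),p[1]+x*np.sin(a)+y*np.cos(a),z]
X={}
for nm,lo,hi,z,y in(("mark",(5,140,90),(19,255,255),62,186),("ptr",(22,120,90),(35,255,255),69,172)):
    m=cv2.inRange(h,lo,hi); q=proj(c,[st(-200,y-14,z),st(-80,y+14,z)])
    k=np.zeros_like(m); x0,x1=sorted(q[:,0]);y0,y1=sorted(q[:,1]); k[max(0,int(y0)):max(0,int(y1)),max(0,int(x0)):int(x1)]=255
    ys,xs=np.nonzero(m&k)
    if len(xs)==0: print(nm,"none",q);continue
    # edges per row, x by plane at top height
    L=np.median([xs[ys==v].min() for v in set(ys)]);Rr=np.median([xs[ys==v].max() for v in set(ys)])
    a,bb=[S(plane(c,(u,ys.mean()),z)) for u in(L-.5,Rr+.5)]
    print(nm,len(xs),L,Rr,ys.min(),ys.max(),a,bb); X[nm]=(a[0]+bb[0])/2
print(X)
cv2.imwrite(f"pics/{n}.png",b)
E
python3 m.py w7
```

```text
11.825 [-110.   141.2   96.7] [ 3.14039551e+00 -1.05005793e-03  1.48393723e+00] 17.06189010054309 [-2.61646875 -0.48991535  7.38995704] 59.49008524417877
mark 412 191.0 200.0 124 164 [-150.8  187.3   62. ] [-144.8  187.3   62. ]
ptr 306 255.0 262.0 155 194 [-112.9  170.7   69. ] [-108.2  170.7   69. ]
{'mark': np.float64(-147.8), 'ptr': np.float64(-110.55000000000001)}
```

Gripped (17 mm, 59 N); the pull needed is about 37.3 mm. I'll pull 34 mm, then measure.

Call:
carry_out(
  deltas=[0,0,0,0,-0.003,0,1,0,0,0,0,-0.005,0,1,0,0,0,0,-0.005,0,1,0,0,0,0,-0.005,0,1,0,0,0,0,-0.005,0,1,0,0,0,0,-0.005,0,1,0,0,0,0,-0.004,0,1,0,0,0,0,-0.002,0,1,0,0,0,0,0,0,1,0,0,0,0,0,0,1],
)

```text
clock: 13.08
eef_pos: [477.3, 244.2, 96.7]
tool_rot: [3.135, -0.002, 1.483]
force: [7.2, -0.4, 5.4]
width: 17.3
gripper_force: 59.3
```

```bash
python3 m.py w8
```

```text
13.125 [-141.2  141.3   96.7] [ 3.13535873e+00 -1.68386012e-03  1.48320871e+00] 17.512046796765045 [ 5.94199948 -1.79427435  4.85614318] 59.258732199668884
mark 377 243.0 251.0 124 164 [-151.1  187.3   62. ] [-145.7  187.3   62. ]
ptr 325 255.0 262.0 155 194 [-144.   170.9   69. ] [-139.4  170.9   69. ]
{'mark': np.float64(-148.39999999999998), 'ptr': np.float64(-141.7)}
```

Call:
carry_out(
  deltas=[0,0,0,0,-0.003,0,1,0,0,0,0,-0.0025,0,1,0,0,0,0,0,0,1,0,0,0,0,0,0,1,0,0,0,0,0,0,1],
)

```text
clock: 13.75
eef_pos: [472.1, 244.6, 96.7]
tool_rot: [3.135, -0.002, 1.483]
force: [6.8, -1.0, 5.6]
width: 17.1
gripper_force: 59.3
```

```bash
python3 m.py w9; python3 -c "
import cv2;b=cv2.imread('w9_raw.png')[110:210,190:320];cv2.imwrite('pics/w9c.png',cv2.resize(b,None,fx=6,fy=6,interpolation=cv2.INTER_CUBIC))"
```

```text
13.8 [-146.5  141.3   96.7] [ 3.13505106e+00 -1.72769835e-03  1.48309831e+00] 17.373344515493475 [ 6.77592195 -1.82202399  6.41210612] 59.25417423248291
mark 315 251.0 260.0 124 164 [-151.6  189.1   62. ] [-145.7  189.    62. ]
ptr 330 254.0 262.0 155 194 [-149.9  171.3   69. ] [-144.6  171.3   69. ]
{'mark': np.float64(-148.64999999999998), 'ptr': np.float64(-147.25)}
```

View pics/w9c.png

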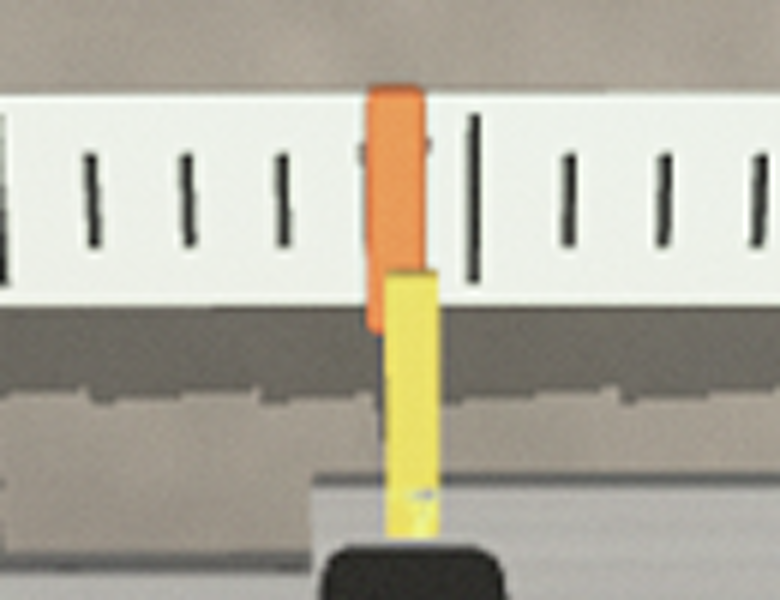

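The pointer (col 412) sits about 1.7 mm short of the mark's centre (col 396).

Call:
carry_out(
  deltas=[0,0,0,0,-0.0017,0,1,0,0,0,0,0,0,1,0,0,0,0,0,0,1,0,0,0,0,0,0,1],
)

```text
clock: 14.3
eef_pos: [470.4, 244.8, 96.7]
tool_rot: [3.135, -0.002, 1.483]
force: [6.7, -2.0, 5.5]
width: 17.3
gripper_force: 59.3
```

```bash
python3 m.py w10; python3 -c "
import cv2;b=cv2.imread('w10_raw.png')[110:210,190:320];t=__import__('cell').ctrl.get_image('top')[115:230,165:325,::-1]
f=lambda i,s:cv2.resize(i,s,interpolation=cv2.INTER_CUBIC)
import numpy as np;cv2.imwrite('pics/w10c.png',np.hstack([f(b,(390,300)),f(t,(410,300))]))"
```

```text
14.35 [-148.2  141.4   96.7] [ 3.13496335e+00 -1.73505789e-03  1.48311026e+00] 17.629165657239916 [ 7.63727248 -1.33624993  6.08566356] 59.28175449371338
mark 276 254.0 262.0 124 154 [-151.4  190.3   62. ] [-146.1  190.2   62. ]
ptr 316 254.5 262.0 155 194 [-151.2  171.6   69. ] [-146.3  171.6   69. ]
{'mark': np.float64(-148.75), 'ptr': np.float64(-148.75)}
```

View pics/w10c.png

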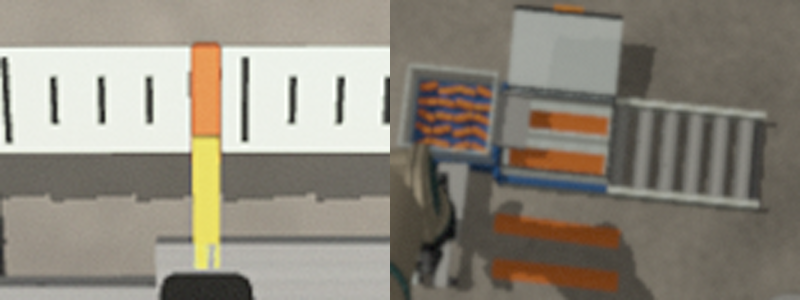

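The pointer and mark are both centred at col 206, and the top view shows the box home under the spout, so I'm handing in.

```bash
python3 -c "
from cell import ctrl
print(ctrl.finish_job())"
```

```text
the job is handed in; nothing more can be done
None
```

The job is handed in: the box is pushed home against the stop, then the gate pulled about 38 mm until its pointer measured level with the orange mark, and the gripper is still holding it there.

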